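# Dress a rough door runner with the foam-soled sanding block

## Task

The pantry's sliding door sticks on its rough pine runner: lift the foam-soled sanding block up past the tips of its deep twin hook, draw it off without wrenching the hook, and set it flat, centred and lengthwise on the runner with its edge close to the end stop. With the foam squeezed about half way the whole time, sweep it in one steady stroke along the runner until it reaches the plain end. Then stand the block gently upright in the middle of the cork mat and let go, leaving the other pantry things where they are.

Things in the scene. Friction and masses are not known exactly. Their poses are not given: they have to be found in the camera images.
- block: Hand sanding block, about 170 g, 141 mm tall, hanging level on the hook by its steel bow. Origin: centre of the relaxed sole's underside; x along its length, z up. Foam sole 90 (x) x 66 (y) x 16 mm, z 0 to 16; pine body of the same outline, z 16 to 34; open steel bow above it, z 34 to 96; upright pine grip on top, z 96 to 141.
- grip (a point): Middle of the block's upright pine grip, 118.5 mm above the block's origin. The grip is 24 (x) x 20 (y) mm and 45 mm tall (z 96 to 141). Take it from above, fingers closing along the block's y, tips kept above z 97; fingers closing along x may meet the hook's prong tips.
- bar (a point): Middle of the bow's top bar (axis, 92 mm above the block's origin). Bow: 8 mm rod in the block's y-z plane, bar along y with its underside at z 88, uprights at y = -29 and +29; the opening under the bar is 54 mm high and 50 mm wide, open along x.
- sole (a joint): How far the foam sole is squeezed into the block, m: 0 relaxed, 0.008 fully squeezed (then it is hard). It gives straight up along block z, springy: about 1.5 N to begin, 600 N/m more, 6.3 N at full squeeze. Half way is 0.004. Under the block's own weight alone it gives less than 1 mm.
- sole_mid (a point): Centre of the sole's underside, moving with the foam (axes as the block's).
- hook: Fixed steel stand with a twin upturned hook. Origin on the shelf straight below where the bar hangs; x points from the prong tips back to the post, z up. Two parallel 8 mm prongs at y = -12 and +12; the bar rests on them at x = 0, z 123 (so the block's origin hangs at z 35); their underside there is at z 115. Post, 16 mm thick, at x = +78.
- prong_tips (a point): Top of the upturned tips, midway between them: x = -26, z = 147 mm in the hook's frame, 24 mm above the bar's seat; the stand's highest points. The prongs pass through the block's bow: raise the block 30 to 42 mm (above 24 the bar clears the tips, at 46 the pine body meets the prongs' underside), then draw it 90 mm or more to the hook's -x.
- runner: Fixed pine door runner on the shelf, 280 (x) x 60 (y) x 30 mm, flat top at z 30. Origin: centre of its underside, x along it towards the end stop, a pine block on the last 20 mm of the +x end. The -x end is plain. A sole just touching the stop has its middle at x = +75; one flush with the plain end at x = -95.
- stop_face (a point): Foot of the end stop's face, on the runner's top at x = +120 mm; the stop rises 20 mm above the runner's top there (to z 50).
- mat: Fixed cork mat, 150 (x) x 130 (y) x 6 mm thick, origin: centre of its underside; top at z 6.
- jar: Bystander: closed glass jar with a red lid, 84 mm wide, 130 mm tall; origin at its foot.
- cup: Bystander: white ceramic mate cup, 72 mm wide, 85 mm tall; origin at its foot.
- straw: Bystander: stainless mate straw lying flat, 190 mm long (along x), 10 mm thick; origin under its middle.
- scoop: Bystander: blue plastic scoop, bowl 70 x 50 x 30 mm, handle 80 mm to -x; origin under its bowl.
- canister: Bystander: steel canister with a black push-button lid, 102 mm wide, 164 mm tall; origin at its foot.
- tin: Bystander: plain tin, 74 mm wide, 100 mm tall; origin at its foot.
Not all that is in view belongs to the job. Of the things like the mat, leave any that is turquoise or white; of the rest the larger one is meant.

How it is judged:
On the way, in this order (a step that is already met when the one before it is completed fails the run):
1. the sanding block is off the hook: lifted past the prong tips and drawn clear of them (x of block in the frame of hook below -0.085 m), for 0.1 s.
2. sole flat on the runner, lengthwise and centred, within 20 mm of the end stop, squeezed about half way (1.5 to 7.2 of its 8 mm) (x of sole_mid in the frame of runner above 0.055 m and value of joint sole between 0.0015 and 0.0072 m and contact force between sole and runner above 1 N and y of sole_mid in the frame of runner between -0.015 and 0.015 m and angle between sole_mid's own z axis and vertical below 0.15 rad and angle between the x axis of block and the x axis of runner, either way round below 0.25 rad), for 0.1 s.
3. still squeezed about half way while passing 35 mm from the runner's middle towards the stop (x of sole_mid in the frame of runner between 0.024 and 0.046 m and value of joint sole between 0.0015 and 0.0072 m and contact force between sole and runner above 1 N and y of sole_mid in the frame of runner between -0.015 and 0.015 m and angle between sole_mid's own z axis and vertical below 0.15 rad and angle between the x axis of block and the x axis of runner, either way round below 0.25 rad), for 0.1 s.
4. still squeezed about half way while passing 5 mm from the runner's middle towards the stop (x of sole_mid in the frame of runner between -0.006 and 0.016 m and value of joint sole between 0.0015 and 0.0072 m and contact force between sole and runner above 1 N and y of sole_mid in the frame of runner between -0.015 and 0.015 m and angle between sole_mid's own z axis and vertical below 0.15 rad and angle between the x axis of block and the x axis of runner, either way round below 0.25 rad), for 0.1 s.
5. still squeezed about half way while passing 25 mm from the runner's middle towards the plain end (x of sole_mid in the frame of runner between -0.036 and -0.014 m and value of joint sole between 0.0015 and 0.0072 m and contact force between sole and runner above 1 N and y of sole_mid in the frame of runner between -0.015 and 0.015 m and angle between sole_mid's own z axis and vertical below 0.15 rad and angle between the x axis of block and the x axis of runner, either way round below 0.25 rad), for 0.1 s.
6. still squeezed about half way while passing 55 mm from the runner's middle towards the plain end (x of sole_mid in the frame of runner between -0.066 and -0.044 m and value of joint sole between 0.0015 and 0.0072 m and contact force between sole and runner above 1 N and y of sole_mid in the frame of runner between -0.015 and 0.015 m and angle between sole_mid's own z axis and vertical below 0.15 rad and angle between the x axis of block and the x axis of runner, either way round below 0.25 rad), for 0.1 s.
7. still squeezed about half way, the sole's leading edge within 20 mm of the plain end or past it by at most 30 mm (x of sole_mid in the frame of runner between -0.125 and -0.075 m and value of joint sole between 0.0015 and 0.0072 m and contact force between sole and runner above 1 N and y of sole_mid in the frame of runner between -0.015 and 0.015 m and angle between sole_mid's own z axis and vertical below 0.15 rad and angle between the x axis of block and the x axis of runner, either way round below 0.25 rad), for 0.1 s.
At the end, for the whole second after the job is handed in: The sanding block stands upright (within 0.1 rad) and at rest on the cork mat, its middle within 30 mm of the mat's middle (horizontal distance between sole_mid and mat below 0.03 m and angle between block's own z axis and vertical below 0.1 rad and contact force between block and mat above 0.5 N and linear speed of block below 0.02 m/s); the robot touches nothing.
It fails at once if the hook is wrenched (block presses on it with more than 20 N) (contact force between block and hook above 20 N).
It fails at once if the block is pressed on the runner with more than 20 N (contact force between block and runner above 20 N).
It fails at once if the block is slammed on the mat (more than 25 N) (contact force between block and mat above 25 N).
It fails at once if another pantry thing is moved by more than 25 mm (distance of any of jar, cup, straw, scoop, canister, tin from where it was at the start of the episode above 0.025 m).
It also fails if it takes over 64 s, if anything falls off the work surface, if the arm or the gripper's body presses on something with over 40 N, if the wrist force passes 120 N, or if a joint passes its speed limit or range.

## Robot

A 6-joint arm with a two-finger parallel gripper is mounted at the origin on the work surface. World frame = base frame: x ahead of the robot, y to its left, z up, the work surface at z = 0. Lengths are in m, angles in rad, forces in N, time in s.
With the tool pointing down it reaches from about 0.25 to 0.775 m from the base axis. Payload 4 kg.
Tool frame: the origin (TCP) lies between the finger pads; the fingertips stand 14 mm ahead of it and the grasp point (between the pads) lies 5 mm behind it (tip_reach is the distance from the TCP to the fingertips, in m); z points along the fingers, y is the line along which they close (so a half turn about z gives the same grasp; the last joint's range is limited). The gripper opens to 94 mm and grips with 3 to 60 N. Pads are 16 mm wide; open, the fingers measure 119 mm over their backs; the gripper's body (75 mm by 177 mm) begins 78 mm behind the grasp point.
Start: joints at [-1.227, 0.087, 1.371, -0, 1.684, -0.103], TCP at [0.238, -0.496, 0.22] pointing down, gripper open.
Joint ranges: [-3.1, 3.1], [-0.76, 2.03], [0.27, 2.55], [-1.08, 4.22], [0.17, 2.65], [-2.57, 2.57]. Speed limits (rad/s): [2.79, 2.79, 3.14, 3.14, 3.14, 3.14].

## Interface

Orientations are given as [roll, pitch, yaw] about the fixed x, y, z axes, in that order (R = Rz(yaw) Ry(pitch) Rx(roll)).
In Python, from bench import * gives the robot as it stands. The module is installed in compiled form; this text tells all that it offers.
- The arm moves only by the tool servo_tool, never from a script. Its argument "targets" is a list of rows, each a list of 4 numbers: the shift along the tool's x, y, z in cm, then the turn about the tool's z in degrees. A call has 1 to 8 rows; each row is the pose to reach, as a shift and turn from the pose commanded when the call began, along the tool's axes at that moment; what a row does not reach only later rows make up. A row lasts 1/8 s, in which the tool goes at most 62.5 mm and 10.7 degrees, less where a joint would pass 70% of its speed; a pose out of reach is approached as far as the arm can. A call with a gripper value outside its range is refused whole. "claw" is the closure in counts, from 0 (fully open) to 255 (shut), set as the call begins (left out, the last holds). The fingers move at their own pace and stop on an object; the grip force is fixed at half the most. Time passes only in rows, so rows that repeat a pose let the fingers close. It gives the time, the measured TCP pose, the force, the opening and the grip force at its end, in the units of the state.
- get_obs(): the state, without advancing time (a new reading comes with each control period).
- snapshot(name): name is "scene" or "top" or "wrist"; returns the picture (384x512x3 uint8, blue, green, red); there is no depth.
- camera_model(name): a dict with "camera_matrix" (3x3 intrinsics, pixels), "camera_from_world" (4x4, takes a point from world to camera coordinates). Camera axes: x right, y up, looking along -z (the intrinsics and any distortion apply to the point x, -y, -z); pixel columns grow to the right and rows downward; lengths in m; the calibration is good to about 2 mm. The wrist camera is an equidistant fisheye: a pixel r from the principal point sees the ray r / f radians off the axis. A picture is of the moment at which its call begins: read the wrist's pose just before it. camera_model takes no time and is no camera call; for the wrist camera it gives the pose at the moment of the call.
- close_job(): hands the job in; it is judged then, once.
The state is a dict: "time": time; "joint_positions": joint angles; "qvel": joint speeds; "joint_torque": joint torques, N m; "tool_pos": TCP position; "ee_rot": TCP orientation; "wrist_force": force on the tool from outside, world axes, zero at the start; "wrist_torque": the same for the moment, N m; "width": finger opening in m; "finger_force": force on a finger pad.
Only numpy, scipy, OpenCV 4.12 (cv2) and the standard library are available. Lean on these libraries where they do the work, as an engineer would, in place of code of your own. Each camera call takes 0.05 s, during which the arm holds its last target. There are 200 camera calls.

## Working session

There is one attempt and no reset: what is moved stays moved. The work goes in short steps, Python scripts to look and compute and a tool call to move; the robot and the scene stay as the last step left them, time stands still between calls to the robot, and variables do not carry over. Pictures are saved under pics/ and viewed, at most 10 in all, crops included, and the job is handed in when it is done.

Besides the shell and the picture viewer there is one more tool, called after "Request:" by a JSON object that holds its "method" and its "body". servo_tool: Moves the arm, as the interface text tells. Its arguments: {"type":"object","properties":{"targets":{"type":"array"},"claw":{"type":"number"}},"required":["targets"]}

```bash
mkdir -p pics
cat > h.py <<'E'
from bench import *
import numpy as np, cv2
def save(n,f,crop=None,s=1):
    im=snapshot(n)
    cv2.imwrite(f'pics/{f}_raw.png',im)
    if crop: x0,y0,x1,y1=crop; im=im[y0:y1,x0:x1]
    if s!=1: im=cv2.resize(im,None,fx=s,fy=s,interpolation=cv2.INTER_CUBIC)
    cv2.imwrite(f'pics/{f}.png',im)
def ray(cm,px):
    K=np.array(cm["camera_matrix"]);T=np.array(cm["camera_from_world"])
    d=np.array([(px[0]-K[0,2])/K[0,0],-(px[1]-K[1,2])/K[1,1],-1.])
    R=T[:3,:3]; return -R.T@T[:3,3], R.T@d
def atz(cm,px,z):
    o,d=ray(cm,px); return o+d*(z-o[2])/d[2]
def proj(cm,p):
    K=np.array(cm["camera_matrix"]);T=np.array(cm["camera_from_world"])
    c=T[:3,:3]@np.array(p)+T[:3,3]; return K[0,0]*c[0]/-c[2]+K[0,2], K[1,1]*-c[1]/-c[2]+K[1,2]
E
python3 - <<'E'
from h import *
save("top","top",s=1.5); save("scene","scene",s=1.5)
import json
for n in("top","scene"):
    c=camera_model(n); print(n,{k:np.round(np.array(v),4).tolist() if not isinstance(v,str) else v for k,v in c.items()})
    json.dump({k:np.array(v).tolist() for k,v in c.items()},open(n+'.json','w'))
o=get_obs();print(o["time"],o["tool_pos"],o["ee_rot"],o["width"])
E
```

```text
top {'camera_matrix': [[472.1699, 0.0, 266.0438], [0.0, 472.1699, 189.0881], [0.0, 0.0, 1.0]], 'camera_from_world': [[-0.0213, -0.9995, -0.0225, 0.0413], [0.9961, -0.0232, 0.0852, -0.5343], [-0.0857, -0.0205, 0.9961, -1.4], [0.0, 0.0, 0.0, 1.0]]}
scene {'camera_matrix': [[448.9817, 0.0, 252.5221], [0.0, 448.9817, 187.4313], [0.0, 0.0, 1.0]], 'camera_from_world': [[0.6223, 0.7828, -0.0034, -0.3417], [-0.548, 0.4387, 0.7122, 0.2029], [0.559, -0.4414, 0.7019, -1.8364], [0.0, 0.0, 0.0, 1.0]]}
0.1 [ 0.23749112 -0.49556072  0.21842686] [-3.13959080e+00 -2.26622866e-04  4.46811195e-01] 0.09421561259697964
```

View pics/top.png

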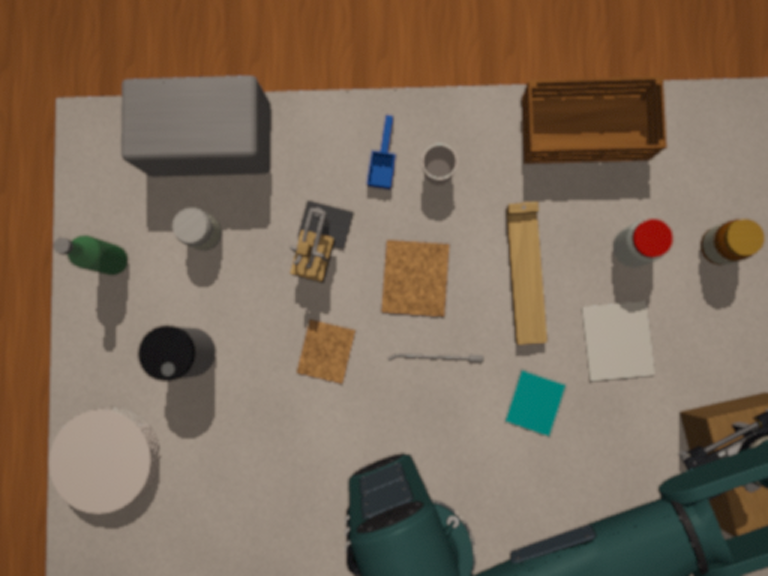

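View pics/scene.png

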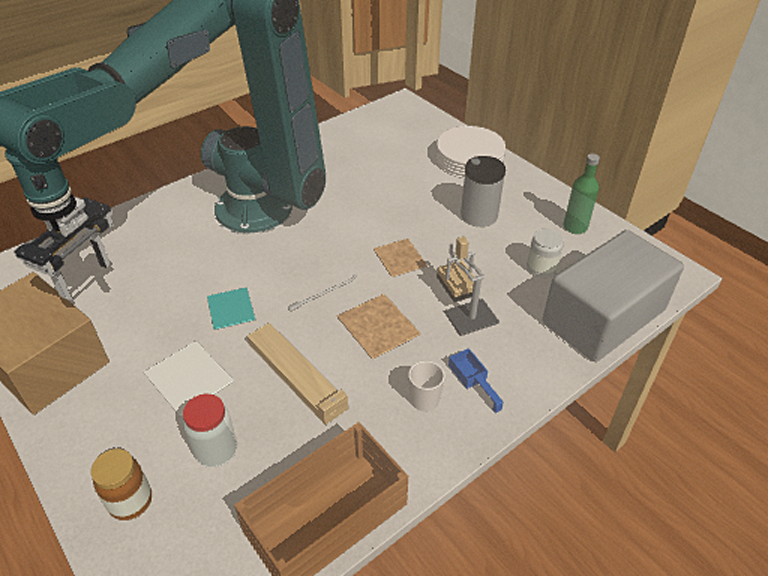

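Top view (1.5x pixels): the block hangs on the hook at (313,255), with the hook post at about (317,215). The runner runs (522,210) to (531,343), with its stop at the top end.

- Mat look-alikes: large cork (416,278), small cork (326,351), turquoise (536,403), white (618,341). I choose the large cork.
- Nothing else looks like the sanding block.

Next is a close crop of both views to check this choice.

Run:
```python
import cv2,numpy as np
a=cv2.imread('pics/top_raw.png')[125:205,180:250]; b=cv2.imread('pics/scene_raw.png')[150:225,280:340]
c=cv2.imread('pics/top_raw.png')[128:236,325:375]
A=cv2.resize(a,None,fx=5,fy=5,interpolation=cv2.INTER_CUBIC);B=cv2.resize(b,None,fx=5,fy=5,interpolation=cv2.INTER_CUBIC);
o=np.zeros((600,800,3),np.uint8);o[:400,:350]=A;o[:375,360:660]=B
cv2.imwrite('pics/crop1.png',o[:400,:670])
```

```text
(no output)
```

View pics/crop1.png

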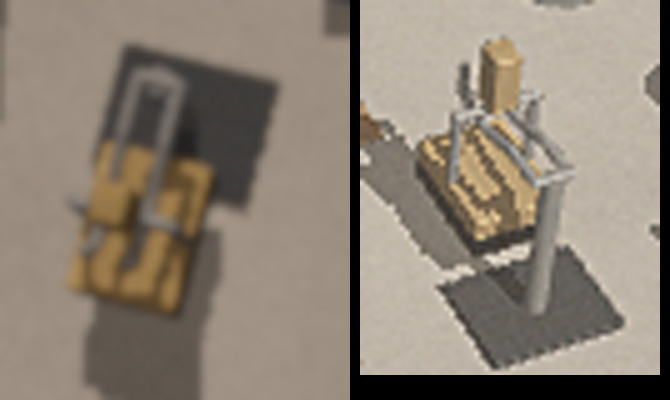

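The crops confirm the block: pine body, bow and upright grip on the twin hook. In the left crop (top view) the body corners are about (100,140), (213,165), (180,315), (70,290) and the grip is about (111,200). In the right crop (scene view) the grip's top is at about (500,47). The post is up-image and the prong tips are down-image.

Run:
```python
from h import *
import json
t=json.load(open('top.json'));s=json.load(open('scene.json'))
C=lambda x,y:(180+x/5-.4,125+y/5-.4)
c=[atz(t,C(*p),.069) for p in[(100,140),(213,165),(180,315),(70,290)]]
print("cam",ray(t,(0,0))[0]);print(np.round(c,3),np.round(np.mean(c,0),3))
v=c[0]-c[3]+c[1]-c[2];print("yaw",np.degrees(np.arctan2(v[1],v[0])), np.linalg.norm(v)/2)
g=atz(t,C(112,200),.165);print("grip top",g, proj(s,g),"seen scene",(280+140/5,150+55/5))
o1,d1=ray(t,C(112,200));o2,d2=ray(s,(280+140/5,150+47/5))
A=np.c_[d1,-d2];k=np.linalg.lstsq(A,o2-o1,rcond=None)[0];print(o1+d1*k[0],o2+d2*k[1])
base=[atz(t,C(*p),.004) for p in[(125,45),(278,80),(243,210)]];b=base[1]-base[0];print("base yaw",np.degrees(np.arctan2(b[0],-b[1])),np.round(base,3))
# mat and runner by colour
im=cv2.imread('pics/top_raw.png');hsv=cv2.cvtColor(im,cv2.COLOR_BGR2HSV)
m=((hsv[...,1]>90)&(hsv[...,0]>5)&(hsv[...,0]<30)).astype(np.uint8)
for nm,box,z in(("mat",(245,150,310,220),.006),("runner",(330,130,372,236),.03)):
    x0,y0,x1,y1=box;mm=np.zeros_like(m);mm[y0:y1,x0:x1]=m[y0:y1,x0:x1]
    n,l,st,ce=cv2.connectedComponentsWithStats(mm);i=1+np.argmax(st[1:,4])
    pts=cv2.findContours((l==i).astype(np.uint8),0,2)[0][0]
    q=np.array([atz(t,p[0],z)[:2] for p in pts],np.float32)
    r=cv2.minAreaRect(q);print(nm,r, cv2.boxPoints(r).round(3).tolist())
```

```text
cam [4.13205520e-01 1.24974288e-04 1.44099260e+00]
[[0.644 0.222 0.069]
 [0.627 0.155 0.069]
 [0.539 0.176 0.069]
 [0.555 0.24  0.069]] [0.591 0.198 0.069]
yaw -12.461195023985042 0.09036992885245425
grip top [0.5941886 0.2000682 0.165    ] (np.float64(308.51187741350327), np.float64(162.30335932662695)) seen scene (308.0, 161.0)
[0.59241433 0.19810806 0.17750917] [0.59237152 0.19805162 0.17749426]
base yaw -14.458206794946122 [[0.714 0.216 0.004]
 [0.689 0.122 0.004]
 [0.609 0.145 0.004]]
mat ((0.5483819842338562, -0.0024438127875328064), (0.12873978912830353, 0.1497512310743332), 84.66482543945312) [[0.46799999475479126, -0.05999999865889549], [0.6169999837875366, -0.0729999989271164], [0.6290000081062317, 0.054999999701976776], [0.47999998927116394, 0.0689999982714653]]
runner ((0.552371621131897, -0.22361835837364197), (0.28554150462150574, 0.0640953928232193), 1.6648544073104858) [[0.4090000092983246, -0.19599999487400055], [0.41100001335144043, -0.25999999046325684], [0.6959999799728394, -0.25200000405311584], [0.6940000057220459, -0.18700000643730164]]
```

Request:
{"method": "servo_tool", "body": {"targets": [[3.8,-2.9,-0.5,0],[7.7,-5.9,-1,0],[11.6,-8.9,-1.8,0],[15.5,-11.8,-2.6,0],[19.4,-14.8,-3.4,0],[23.2,-17.7,-4.2,0],[27.1,-20.7,-5,0],[31,-23.7,-5.2,0]]}}

```text
time: 1.1
tool_pos: [0.4153, -0.1469, 0.2717]
ee_rot: [3.141, -0.0, 0.447]
wrist_force: [0.5, 0.4, -0.6]
width: 0.0935
finger_force: 0.0
```

Request:
{"method": "servo_tool", "body": {"targets": [[4.4,-3.3,0,5],[8.8,-6.7,0,11],[13.2,-10,0,17],[17.6,-13.4,0,23],[22,-16.8,0,29],[26.4,-20.2,0,34],[30,-22.9,0,37],[30.9,-23.6,0,38.6]]}}

```text
time: 2.1
tool_pos: [0.5918, 0.2007, 0.2694]
ee_rot: [3.141, 0.003, -0.225]
wrist_force: [-0.4, -0.7, -0.6]
width: 0.0939
finger_force: 0.0
```

Run:
```python
from h import *
import json
o=get_obs();print(o["time"],o["tool_pos"],o["ee_rot"],o["joint_positions"],o["wrist_force"])
c=camera_model("wrist");print({k:np.round(np.array(v),4).tolist() if not isinstance(v,str) else v for k,v in c.items()})
json.dump({k:np.array(v).tolist() if not isinstance(v,str) else v for k,v in c.items()},open('w1.json','w'))
save("wrist","w1",s=1.5)
```

```text
2.1 [0.59176632 0.2006837  0.26938306] [ 3.14068196e+00  2.77714053e-03 -2.24684739e-01] [2.36025474e-01 2.56188293e-01 1.07837553e+00 4.31198818e-04
 1.80992128e+00 2.03160680e+00] [-0.4123327  -0.65927983 -0.603338  ]
{'camera_matrix': [[297.3186, 0.0, 259.8084], [0.0, 297.3186, 189.4893], [0.0, 0.0, 1.0]], 'camera_from_world': [[-0.2231, -0.9748, 0.0009, 0.3282], [0.9363, -0.2146, -0.2779, -0.4682], [0.2711, -0.0612, 0.9606, -0.5883], [0.0, 0.0, 0.0, 1.0]]}
```

View pics/w1.png

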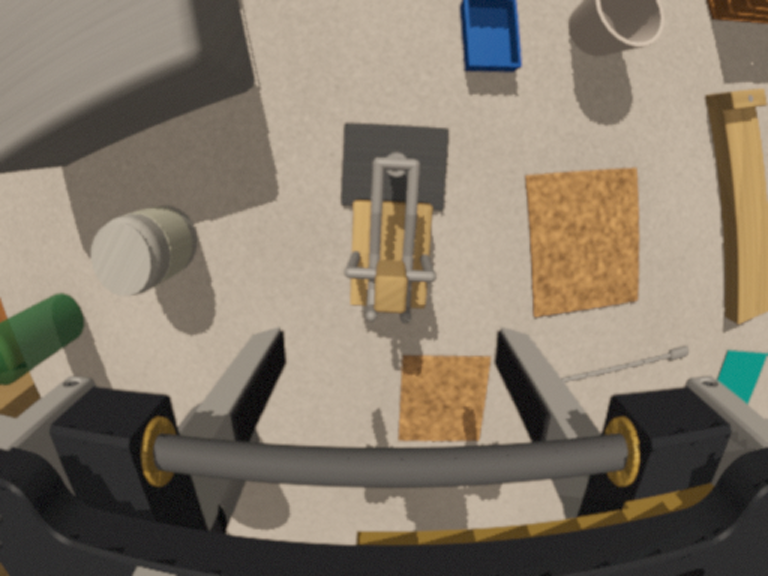

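The wrist view (1.5x) shows the bow's shoulders at (350,270) and (433,275), prong tips at (371,315) and (405,315), and the grip at about (391,292). Mat corners are (527,175), (636,168), (638,300), (535,316), and the runner is on the right edge.

```bash
cat >> h.py <<'E'
import json
def ld(n): return json.load(open(n+'.json'))
def wray(cm,px):
    K=np.array(cm["camera_matrix"]);T=np.array(cm["camera_from_world"]);R=T[:3,:3]
    u=(np.array(px)-K[:2,2])/K[0,0];r=np.linalg.norm(u)
    d=np.array([*(u/r*np.sin(r)),np.cos(r)]); d=np.array([d[0],-d[1],-d[2]])
    return -R.T@T[:3,3],R.T@d
def wz(cm,px,z):
    o,d=wray(cm,(px[0]/1.5-.17,px[1]/1.5-.17)); return o+d*(z-o[2])/d[2]
def wproj(cm,p):
    K=np.array(cm["camera_matrix"]);T=np.array(cm["camera_from_world"])
    c=T[:3,:3]@np.array(p)+T[:3,3]; v=np.array([c[0],-c[1],-c[2]]);r=np.arctan2(np.hypot(*v[:2]),v[2])
    u=v[:2]/np.hypot(*v[:2])*r*K[0,0]+K[:2,2]; return (u+.17)*1.5
E
python3 - <<'E'
from h import *
w=ld('w1');print("cam",wray(w,(1,1))[0])
def show(n,P,z):
    q=[wz(w,p,z)[:2] for p in P];print(n,np.round(q,4).tolist(),np.round(np.mean(q,0),4));return q
a=show("bar",[(350,270),(433,275)],.127);d=a[1]-a[0];print("yaw",np.degrees(np.arctan2(d[0],-d[1])),np.hypot(*d))
a=show("tips",[(371,315),(405,315)],.147);d=a[1]-a[0];print("yaw",np.degrees(np.arctan2(d[0],-d[1])),np.hypot(*d))
q=show("base",[(345,124),(448,129),(440,210),(342,205)],.004);d=q[1]-q[0];print("yaw",np.degrees(np.arctan2(d[0],-d[1])))
d=q[1]-q[2]+q[0]-q[3];print(np.degrees(np.arctan2(d[1],d[0])))
q=show("mat",[(527,175),(636,168),(638,300),(535,316)],.006)
q=show("bodyfront/top",[(352,202),(433,205)],.069)
c,s=np.cos(np.radians(-13)),np.sin(np.radians(-13))
o=np.array([.592,.199,.035])
for b in[(12,10),(12,-10),(-12,10),(-12,-10)]:
    print(b,[wproj(w,o+[c*b[0]*.001-s*b[1]*.001,s*b[0]*.001+c*b[1]*.001,z]).round(0).tolist() for z in(.096,.141)])
E
```

```text
cam [0.67108176 0.18342933 0.43468652]
bar [[0.6011, 0.2284], [0.5843, 0.1714]] [0.5927 0.1999]
yaw -16.463541879625556 0.05945656185496014
tips [[0.5715, 0.2193], [0.5663, 0.1966]] [0.5689 0.2079]
yaw -12.897877225202407 0.023342070600690625
base [[0.7139, 0.2171], [0.6876, 0.1225], [0.6121, 0.1467], [0.6381, 0.2383]] [0.6629 0.1811]
yaw -15.535293280406648
-16.689421914783345
mat [[0.6292, 0.0546], [0.6169, -0.071], [0.4695, -0.0589], [0.4817, 0.0684]] [ 0.5493 -0.0018]
bodyfront/top [[0.6436, 0.2214], [0.6263, 0.157]] [0.6349 0.1892]
(12, 10) [[379.0, 258.0], [377.0, 274.0]]
(12, -10) [[407.0, 258.0], [410.0, 274.0]]
(-12, 10) [[379.0, 291.0], [377.0, 312.0]]
(-12, -10) [[407.0, 291.0], [410.0, 312.0]]
```

Request:
{"method": "servo_tool", "body": {"targets": [[0,0,2.5,1],[0,0,6,2],[0,0,9,2.5],[0,0,11,2.5],[0,0,11.8,2.5],[0,0,11.8,2.5]]}}

```text
time: 2.9
tool_pos: [0.5912, 0.1976, 0.1531]
ee_rot: [3.141, 0.001, -0.271]
wrist_force: [0.3, 0.6, 0.1]
width: 0.0941
finger_force: 0.0
```

Request:
{"method": "servo_tool", "body": {"targets": [[0,0,0,0],[0,0,0,0],[0,0,0,0],[0,0,0,0],[0,0,0,0],[0,0,0,0]], "claw": 255}}

```text
time: 3.65
tool_pos: [0.5915, 0.198, 0.1534]
ee_rot: [3.142, -0.0, -0.271]
wrist_force: [-0.5, 0.6, 0.2]
width: 0.0377
finger_force: 0.0
```

Request:
{"method": "servo_tool", "body": {"targets": [[0,0,0,0],[0,0,0,0],[0,0,0,0],[0,0,0,0]]}}

```text
time: 4.15
tool_pos: [0.5916, 0.1981, 0.1536]
ee_rot: [-3.141, -0.0, -0.27]
wrist_force: [-0.8, 0.2, 0.5]
width: 0.0199
finger_force: 30.0
```

Request:
{"method": "servo_tool", "body": {"targets": [[0,0,-0.5,0],[0,0,-1.2,0],[0,0,-2,0],[0,0,-2.8,0],[0,0,-3.4,0],[0,0,-3.6,0],[0,0,-3.6,0]]}}

```text
time: 5.03
tool_pos: [0.5915, 0.198, 0.1895]
ee_rot: [3.142, -0.0, -0.27]
wrist_force: [0.0, -0.0, -2.4]
width: 0.0198
finger_force: 30.0
```

Run:
```python
from h import *
o=get_obs();print(o["time"],o["tool_pos"],o["ee_rot"],o["wrist_force"],o["wrist_torque"])
json.dump({k:np.array(v).tolist() if not isinstance(v,str) else v for k,v in camera_model("wrist").items()},open('w2.json','w'))
save("wrist","w2"); save("scene","s2")
a=cv2.resize(cv2.imread('pics/w2_raw.png')[90:340,180:400],None,fx=2,fy=2,interpolation=2);b=cv2.resize(cv2.imread('pics/s2_raw.png')[120:230,260:350],None,fx=4,fy=4,interpolation=2)
z=np.zeros((500,800,3),np.uint8);z[:500,:440]=a;z[:440,440:800]=b;cv2.imwrite('pics/c2.png',z)
```

```text
5.025 [0.5915088  0.19801783 0.18953369] [ 3.14155597e+00 -1.40035205e-04 -2.70460366e-01] [ 0.02697453 -0.02648105 -2.36154605] [ 0.11822145 -0.00053104 -0.03770505]
```

View pics/c2.png

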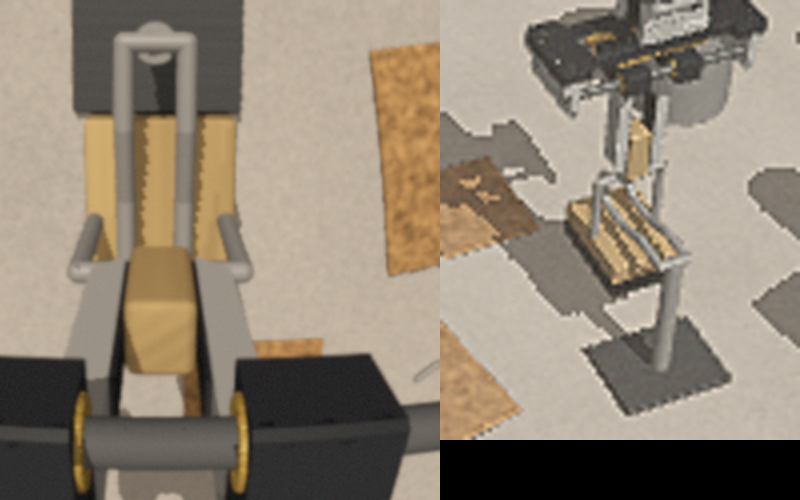

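The left crop shows the grip at about (160,310) between the fingers, the bow level at (75,270) to (245,270), and the body square to the tool. In the scene crop the block is raised and upright on the prongs. Next I draw it off along tool -x.

Request:
{"method": "servo_tool", "body": {"targets": [[-0.8,0,0,0],[-2.2,0,0,0],[-4,0,0,0],[-6,0,0,0],[-8,0,0,0],[-10,0,0,0],[-11.8,0,0,0],[-12.5,0,0,0]]}}

```text
time: 6.12
tool_pos: [0.4699, 0.2318, 0.1897]
ee_rot: [-3.141, -0.0, -0.27]
wrist_force: [-0.3, 0.9, -2.3]
width: 0.0198
finger_force: 30.0
```

Request:
{"method": "servo_tool", "body": {"targets": [[0,0,0,0],[0,0,-1,0],[0,0,-3,0],[0,0,-4.5,0],[0,0,-5,0]]}}

```text
time: 6.75
tool_pos: [0.472, 0.2315, 0.2412]
ee_rot: [-3.14, -0.002, -0.271]
wrist_force: [0.0, 0.2, -2.0]
width: 0.02
finger_force: 30.0
```

Request:
{"method": "servo_tool", "body": {"targets": [[1.2,2.3,-0.5,-1],[3.6,7.2,-1,-3],[6.4,12.7,-2,-6],[9.2,18.3,-3,-9],[12,23.9,-3,-12],[14.8,29.5,-3,-15],[17.6,35,-3,-17],[19.6,39.2,-3,-18]]}}

```text
time: 7.75
tool_pos: [0.5551, -0.2015, 0.2686]
ee_rot: [-3.141, 0.001, 0.042]
wrist_force: [0.2, 0.7, -0.9]
width: 0.0199
finger_force: 30.0
```

Request:
{"method": "servo_tool", "body": {"targets": [[0.5,1.5,0,0],[0.5,1.9,0,0],[0.5,1.9,0,0]]}}

```text
time: 8.12
tool_pos: [0.561, -0.2163, 0.2695]
ee_rot: [-3.141, 0.0, 0.045]
wrist_force: [-1.0, 0.2, -2.1]
width: 0.0199
finger_force: 30.0
```

Run:
```python
from h import *
o=get_obs();print(o["time"],o["tool_pos"],o["ee_rot"],o["wrist_force"],o["wrist_torque"])
json.dump({k:np.array(v).tolist() if not isinstance(v,str) else v for k,v in camera_model("wrist").items()},open('w3.json','w'))
save("wrist","w3",s=1.5)
```

```text
8.125 [ 0.56101142 -0.21629205  0.26952178] [-3.14088052e+00  1.78335863e-04  4.48265662e-02] [-0.95123797  0.17271962 -2.05324909] [0.06734155 0.00786956 0.02574418]
```

View pics/w3.png

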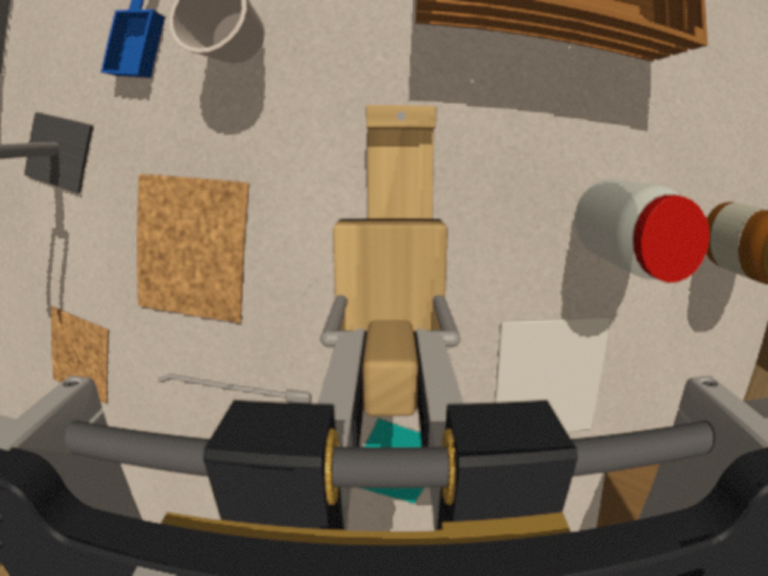

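The runner is under the held block: its top edges run near columns 368 and 433, and the stop's front top edge is at row ~127. The block's front corners are (334,222) and (446,222). Mat corners are (139,175), (248,182), (241,322), (138,306).

Run:
```python
from h import *
w=ld('w3')
def show(n,P,z):
    q=np.array([wz(w,p,z)[:2] for p in P]);print(n,np.round(q,4).tolist(),np.round(np.mean(q,0),4));return q
L=show("L",[(368,140),(367,205)],.03);R=show("R",[(434,140),(433,205)],.03)
for e in(L,R):
    d=e[0]-e[1];print(np.degrees(np.arctan2(d[1],d[0])))
s=show("stop front top",[(367,126),(434,128)],.05);show("stop back top",[(366,106),(436,108)],.05)
show("plain?",[(368,128),(434,129)],.03)
show("body front",[(334,222),(446,222)],.185)
show("mat",[(139,175),(248,182),(241,322),(138,306)],.006)
# subpixel edges, columns gradient rows 95..140 (raw)
g=cv2.cvtColor(cv2.imread('pics/w3_raw.png'),cv2.COLOR_BGR2LAB)[...,2].astype(float)
for r in range(90,145,6):
    row=g[r-1:r+2,235:300].mean(0);d=np.gradient(cv2.GaussianBlur(row[None],(5,1),0)[0]);a=235+np.argmax(d);b=235+np.argmin(d)
    print(r,a,b,[wz(w,((c+.17)*1.5,(r+.17)*1.5),.03)[:2].round(4).tolist() for c in(a,b)])
```

```text
L [[0.6592, -0.1914], [0.6, -0.1928]] [ 0.6296 -0.1921]
R [[0.6622, -0.2504], [0.6029, -0.2528]] [ 0.6325 -0.2516]
1.3614738997555982
2.2982534614489203
stop front top [[0.6705, -0.1911], [0.6716, -0.248]] [ 0.671  -0.2196]
stop back top [[0.6879, -0.1895], [0.6892, -0.2489]] [ 0.6885 -0.2192]
plain? [[0.6702, -0.191], [0.6722, -0.2499]] [ 0.6712 -0.2205]
body front [[0.6057, -0.1818], [0.6085, -0.2453]] [ 0.6071 -0.2136]
mat [[0.6281, 0.0547], [0.6179, -0.0726], [0.4702, -0.06], [0.4806, 0.069]] [ 0.5492 -0.0022]
90 245 289 [[0.6636, -0.191], [0.6665, -0.25]]
96 245 289 [[0.6554, -0.1914], [0.6583, -0.2504]]
102 244 288 [[0.6471, -0.1904], [0.65, -0.2495]]
108 244 288 [[0.639, -0.1907], [0.6418, -0.2499]]
114 245 288 [[0.6308, -0.1924], [0.6337, -0.2504]]
120 245 288 [[0.6227, -0.1927], [0.6255, -0.2508]]
126 245 288 [[0.6145, -0.193], [0.6172, -0.2513]]
132 245 288 [[0.6062, -0.1933], [0.609, -0.2518]]
138 245 288 [[0.598, -0.1936], [0.6008, -0.2523]]
144 245 288 [[0.5897, -0.1939], [0.5925, -0.2528]]
```

Request:
{"method": "servo_tool", "body": {"targets": [[2,0.3,1,0.5],[4,0.6,3,0.5],[5.2,0.8,5.5,0.5],[5.4,0.8,8,0.5],[5.4,0.8,10,0.5],[5.4,0.8,11,0.5],[5.4,0.8,11,0.5],[5.4,0.8,11,0.5]]}}

```text
time: 9.18
tool_pos: [0.6159, -0.223, 0.1611]
ee_rot: [3.14, -0.002, 0.035]
wrist_force: [-0.0, -0.2, -1.2]
width: 0.0199
finger_force: 30.0
```

Run:
```python
from h import *
o=get_obs();print(o["time"],o["tool_pos"],o["ee_rot"],o["wrist_force"],o["wrist_torque"])
json.dump({k:np.array(v).tolist() if not isinstance(v,str) else v for k,v in camera_model("wrist").items()},open('w4.json','w'))
save("wrist","w4"); save("scene","s4")
a=cv2.resize(cv2.imread('pics/w4_raw.png')[60:300,170:370],None,fx=2,fy=2,interpolation=2);b=cv2.resize(cv2.imread('pics/s4_raw.png')[170:300,150:250],None,fx=4,fy=4,interpolation=2)
z=np.zeros((520,800,3),np.uint8);z[:480,:400]=a;z[:520,400:800]=b;cv2.imwrite('pics/c4.png',z)
```

```text
9.175 [ 0.61587373 -0.2229883   0.16106411] [ 3.14043135e+00 -2.23381035e-03  3.54227886e-02] [-0.01774325 -0.22392017 -1.20368806] [ 0.0090106  -0.04197304 -0.03010823]
```

View pics/c4.png

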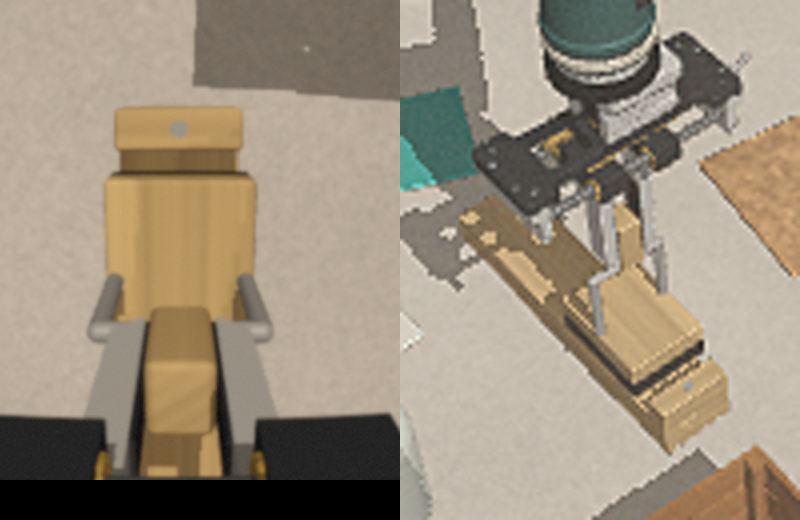

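The block is centred over the runner: stop spans columns 115–242, block 105–255 (left crop). It sits just short of the stop, with a visible gap at rows 150–175. Now I press gently.

Request:
{"method": "servo_tool", "body": {"targets": [[0,0,0.5,0],[0,0,1,0],[0,0,1.2,0],[0,0,1.4,0],[0,0,1.4,0],[0,0,1.4,0]]}}

```text
time: 10.02
tool_pos: [0.6153, -0.2232, 0.146]
ee_rot: [3.141, -0.0, 0.035]
wrist_force: [-1.7, -0.1, 0.1]
width: 0.02
finger_force: 30.0
```

Request:
{"method": "servo_tool", "body": {"targets": [[0,0,0.1,0],[0,0,0.2,0],[0,0,0.2,0],[0,0,0.2,0]]}}

```text
time: 10.52
tool_pos: [0.6153, -0.2232, 0.1438]
ee_rot: [3.141, -0.0, 0.035]
wrist_force: [-1.3, -0.1, 2.6]
width: 0.02
finger_force: 30.0
```

Run:
```python
from h import *
o=get_obs();print(o["time"],o["tool_pos"],o["ee_rot"],o["wrist_force"],o["wrist_torque"])
```

```text
10.525 [ 0.61534248 -0.22318743  0.143752  ] [ 3.14126571e+00 -3.05792880e-04  3.49011180e-02] [-1.25555685 -0.12061592  2.62270596] [ 0.05643098  0.32283758 -0.01074672]
```

Request:
{"method": "servo_tool", "body": {"targets": [[-0.4,0,0,0],[-1.2,0,0,0],[-2.1,0,0,0],[-3,0,0,0],[-3.9,0,0,0]]}}

```text
time: 11.15
tool_pos: [0.5758, -0.2246, 0.1437]
ee_rot: [3.141, -0.001, 0.035]
wrist_force: [1.4, -0.6, 2.6]
width: 0.0203
finger_force: 30.0
```

Request:
{"method": "servo_tool", "body": {"targets": [[-0.9,0,0,0],[-1.8,0,0,0],[-2.7,0,0,0],[-3.6,0,0,0],[-4.5,0,0,0],[-5.4,0,0,0],[-6.3,0,0,0],[-7.2,0,0,0]]}}

```text
time: 12.15
tool_pos: [0.5038, -0.227, 0.1435]
ee_rot: [3.142, -0.0, 0.035]
wrist_force: [2.1, -0.6, 3.7]
width: 0.0198
finger_force: 30.0
```

Request:
{"method": "servo_tool", "body": {"targets": [[-0.9,0,0,0],[-1.8,0,0,0],[-2.7,0,0,0],[-3.6,0,0,0],[-4.5,0,0,0],[-5.2,0,0,0],[-5.2,0,0,0],[-5.2,0,0,0]]}}

```text
time: 13.15
tool_pos: [0.4514, -0.2288, 0.1431]
ee_rot: [-3.141, 0.003, 0.035]
wrist_force: [-0.6, -0.4, 3.7]
width: 0.0193
finger_force: 30.0
```

Run:
```python
from h import *
o=get_obs();print(o["time"],o["tool_pos"],o["ee_rot"],o["wrist_force"],o["wrist_torque"])
save("scene","s5");save("top","t5");save("wrist","w5")
b=cv2.resize(cv2.imread('pics/s5_raw.png')[150:290,120:220],None,fx=4,fy=4,interpolation=2)
a=cv2.resize(cv2.imread('pics/w5_raw.png')[40:320,160:360],None,fx=2,fy=2,interpolation=2)
z=np.zeros((560,800,3),np.uint8);z[:,:400]=b;z[:,400:]=a;cv2.imwrite('pics/c5.png',z)
```

```text
13.15 [ 0.45141736 -0.2288151   0.14311545] [-3.14137774e+00  2.61109572e-03  3.47607447e-02] [-0.59733923 -0.44410048  3.7000199 ] [-0.05959877  0.03994394  0.02412258]
```

View pics/c5.png

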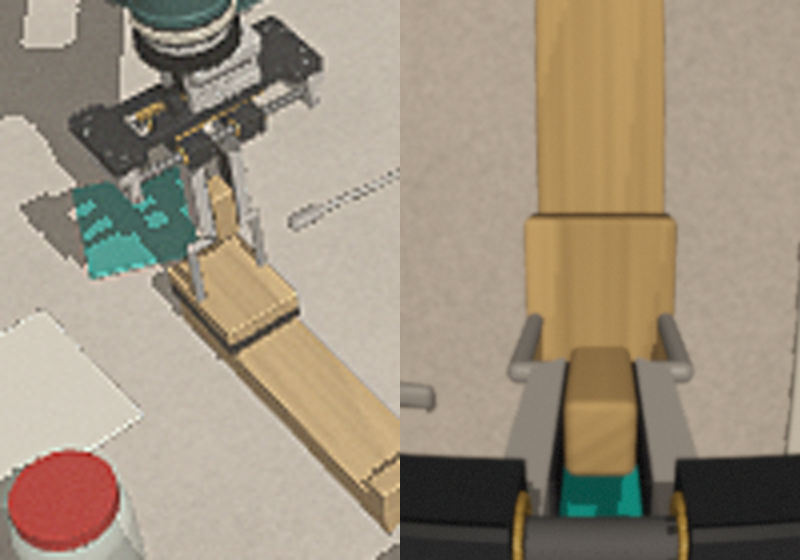

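The block is flat and centred at the plain end: in the right crop the runner spans columns 537–665 and the block 527–675. In the scene crop its leading edge is about flush with the end, at (172,265). Next I ease off slowly, lift, and carry it to the mat.

Request:
{"method": "servo_tool", "body": {"targets": [[0,0,-0.15,0],[0,0,-0.2,0],[0,0,-0.2,0],[0,0,-1.2,0],[0,0,-3.5,0],[0,0,-6.5,0],[0,0,-9,0],[0,0,-10,0]]}}

```text
time: 14.3
tool_pos: [0.4531, -0.2288, 0.2451]
ee_rot: [3.141, -0.003, 0.035]
wrist_force: [0.3, -0.2, -2.6]
width: 0.0195
finger_force: 30.0
```

Request:
{"method": "servo_tool", "body": {"targets": [[0.8,-1.7,0,0],[2.6,-5.5,0,0],[4.7,-9.9,0,0],[6.8,-14.3,0,0],[8.7,-18.4,0,0],[10.1,-21.4,0,0],[10.6,-22.3,0,0],[10.6,-22.3,0,0]]}}

```text
time: 15.3
tool_pos: [0.5501, -0.0015, 0.2422]
ee_rot: [3.142, 0.002, 0.036]
wrist_force: [0.6, -0.7, -0.5]
width: 0.0201
finger_force: 30.0
```

Request:
{"method": "servo_tool", "body": {"targets": [[0,0,2,0],[0,0,5,0],[0,0,8,0],[0,0,10,0],[0,0,10.5,0],[0,0,10.5,0],[0,0,10.5,0]]}}

```text
time: 16.18
tool_pos: [0.5512, -0.0027, 0.1399]
ee_rot: [3.141, -0.002, 0.034]
wrist_force: [0.8, -0.2, -1.8]
width: 0.0198
finger_force: 30.0
```

Run:
```python
from h import *
o=get_obs();print(o["time"],o["tool_pos"],o["ee_rot"],o["wrist_force"],o["wrist_torque"])
save("scene","s6");save("wrist","w6")
b=cv2.resize(cv2.imread('pics/s6_raw.png')[120:260,200:300],None,fx=4,fy=4,interpolation=2)
a=cv2.resize(cv2.imread('pics/w6_raw.png')[40:320,160:360],None,fx=2,fy=2,interpolation=2)
z=np.zeros((560,800,3),np.uint8);z[:,:400]=b;z[:,400:]=a;cv2.imwrite('pics/c6.png',z)
```

```text
16.175 [ 0.551242   -0.00270127  0.1398973 ] [ 3.14103297e+00 -2.43352812e-03  3.43415829e-02] [ 0.84262655 -0.2316722  -1.79364296] [ 0.04456957 -0.06579571 -0.00741272]
```

View pics/c6.png

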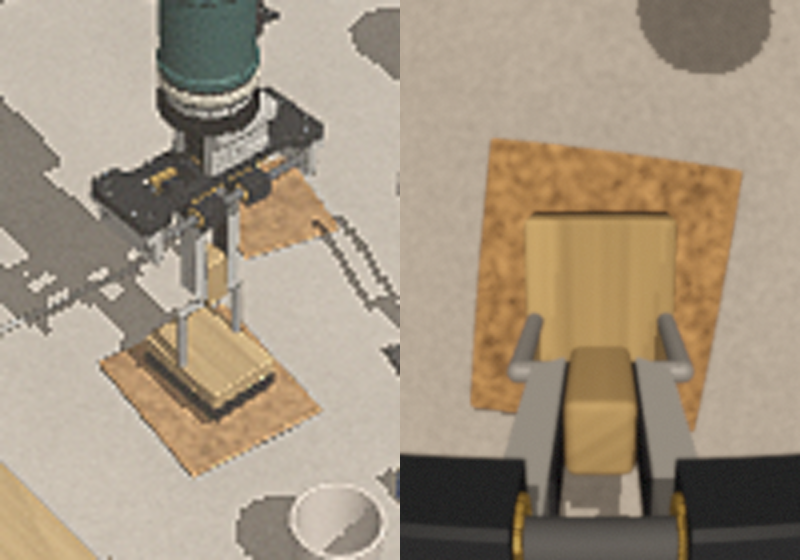

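The block hovers upright over the middle of the large cork mat, which has margin on all sides in both crops. Now I lower it slowly.

Request:
{"method": "servo_tool", "body": {"targets": [[0,0,0.5,0],[0,0,1,0],[0,0,1.3,0],[0,0,1.5,0],[0,0,1.6,0],[0,0,1.65,0],[0,0,1.65,0],[0,0,1.65,0]]}}

```text
time: 17.27
tool_pos: [0.5505, -0.0022, 0.1222]
ee_rot: [3.142, -0.0, 0.035]
wrist_force: [-2.1, 0.4, 2.0]
width: 0.0199
finger_force: 30.0
```

Request:
{"method": "servo_tool", "body": {"targets": [[0,0,-0.1,0],[0,0,-0.2,0],[0,0,-0.2,0]]}}

```text
time: 17.65
tool_pos: [0.5507, -0.0023, 0.124]
ee_rot: [3.141, -0.001, 0.035]
wrist_force: [-0.4, -0.1, 0.0]
width: 0.0199
finger_force: 30.0
```

Request:
{"method": "servo_tool", "body": {"targets": [[0,0,0,0],[0,0,0,0],[0,0,0,0],[0,0,0,0],[0,0,0,0],[0,0,0,0],[0,0,0,0],[0,0,0,0]], "claw": 60}}

```text
time: 18.65
tool_pos: [0.5505, -0.0022, 0.124]
ee_rot: [3.142, -0.0, 0.035]
wrist_force: [0.1, -1.2, 0.6]
width: 0.0714
finger_force: 0.0
```

Request:
{"method": "servo_tool", "body": {"targets": [[0,0,-1,0],[0,0,-3,0],[0,0,-6,0],[0,0,-9,0],[0,0,-12,0],[0,0,-13,0],[0,0,-13,0],[0,0,-13,0]]}}

```text
time: 19.65
tool_pos: [0.5499, -0.0022, 0.2523]
ee_rot: [-3.141, 0.003, 0.035]
wrist_force: [0.3, -0.5, -0.6]
width: 0.0721
finger_force: 0.0
```

Run:
```python
from h import *
o=get_obs();print(o["time"],o["tool_pos"],o["wrist_force"])
save("scene","s7");save("wrist","w7")
b=cv2.resize(cv2.imread('pics/s7_raw.png')[120:260,200:300],None,fx=4,fy=4,interpolation=2)
a=cv2.resize(cv2.imread('pics/w7_raw.png')[40:320,160:360],None,fx=2,fy=2,interpolation=2)
z=np.zeros((560,800,3),np.uint8);z[:,:400]=b;z[:,400:]=a;cv2.imwrite('pics/c7.png',z)
```

```text
19.65 [ 0.54993841 -0.00219205  0.25233799] [ 0.29587263 -0.46469628 -0.55572203]
```

View pics/c7.png

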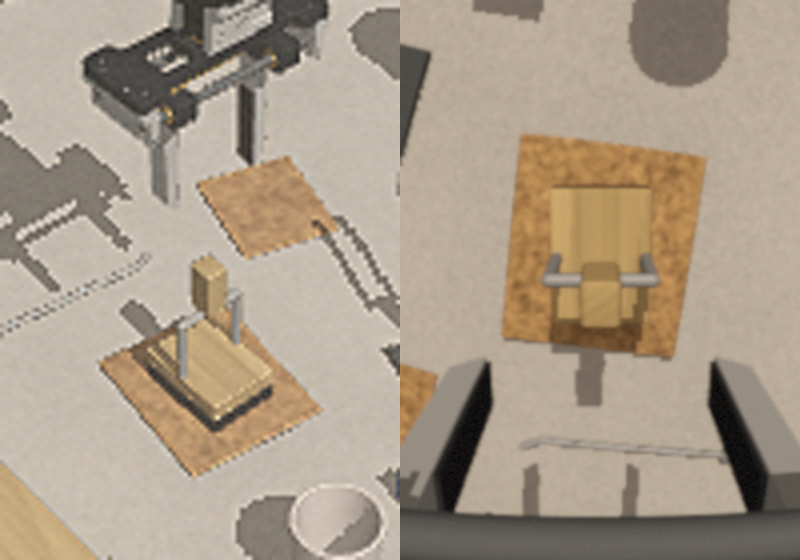

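The block stands upright and free in the middle of the large cork mat, and the gripper is clear above it.

```bash
python3 -c "
from bench import *
print(close_job())"
```

```text
the job is handed in; nothing more can be done
None
```

I took the block off the hook, swept it along the runner to the plain end in one stroke with the foam about half squeezed (5–6 mm of 8 by height and force at the end), and left it standing upright in the middle of the large cork mat. The job is handed in at about 20 s; no verdict was shown.

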